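Rake the clay chunks into an even layer in the drying tray

TASK

Take the small hand rake by its handle and rake the heap of clay chunks out along the tray into one even layer: none lying on another, all eight in the tray, and at least two chunks in each third of the tray's length (the tabs on the rim mark the thirds). Move the chunks only with the rake, never with the gripper; then stand the rake upright back on its white tile, let go, and leave the other labware where it is.

Things in the scene. Friction and masses are not known exactly. Their poses are not given: they have to be found in the camera images.
- tray: shallow open aluminium tray fixed on the worktop, outside 160 x 280 mm, 40 mm high, walls and floor 5 mm thick (inside 150 x 270 mm). Origin at the centre of its underside; y along its length, x across, z up. Four small tabs outside the long rims, at y = -45 and +45 mm, sticking out 7 mm, mark the thirds of its inside length
- pad: square white ceramic tile 120 x 120 x 5 mm fixed flat on the worktop, the rake's place. Origin at the centre of its underside
- rake: small steel hand rake, upright wooden handle, 132 mm tall, 160 g, standing loose on its tines on the tile. Origin at the bottom, midway between tine tips; z up the handle, x along the head. Head 52 (x) by 26 mm (y): four 5 mm wide tines under a bar, together z = 0 to 48 mm, gaps 11 mm (no chunk passes). It rakes along its y, either way. Handle 24 x 24 mm, z = 60 to 132 mm
- rake_grip (a point): point on the rake handle's axis, 100 mm above the tine tips, where to grip it (24 mm wide across x or y); axes as the rake's
- chunk1_center (a point): centre of a brown expanded-clay chunk: squat eight-sided lump, about 34 mm across, 28 mm high, 22 g; starts flat on the tray floor in the heap's bottom layer; z is its own axis (vertical when it lies flat)
- chunk2_center (a point): centre of a brown expanded-clay chunk: squat eight-sided lump, about 34 mm across, 28 mm high, 22 g; starts flat on the tray floor in the heap's bottom layer; z is its own axis (vertical when it lies flat)
- chunk3_center (a point): centre of a brown expanded-clay chunk: squat eight-sided lump, about 34 mm across, 28 mm high, 22 g; starts flat on the tray floor in the heap's bottom layer; z is its own axis (vertical when it lies flat)
- chunk4_center (a point): centre of a brown expanded-clay chunk: squat eight-sided lump, about 34 mm across, 28 mm high, 22 g; starts flat on the tray floor in the heap's bottom layer; z is its own axis (vertical when it lies flat)
- chunk5_center (a point): centre of a brown expanded-clay chunk: squat eight-sided lump, about 34 mm across, 28 mm high, 22 g; starts flat on the tray floor in the heap's bottom layer; z is its own axis (vertical when it lies flat)
- chunk6_center (a point): centre of a brown expanded-clay chunk: squat eight-sided lump, about 34 mm across, 28 mm high, 22 g; starts flat on the tray floor in the heap's bottom layer; z is its own axis (vertical when it lies flat)
- chunk7_center (a point): centre of a brown expanded-clay chunk: squat eight-sided lump, 38 mm across, 24 mm high, 26 g; starts lying on top of the heap; z is its own axis (vertical when it lies flat)
- chunk8_center (a point): centre of a brown expanded-clay chunk: squat eight-sided lump, 38 mm across, 24 mm high, 26 g; starts lying on top of the heap; z is its own axis (vertical when it lies flat)
- jar: amber glass jar, 60 mm diameter, 100 mm high, loose bystander; origin at the centre of its underside
- beaker: open glass beaker, 72 mm diameter, 95 mm high, loose bystander; origin at the centre of its underside
- burner: steel spirit burner, 80 mm diameter, 65 mm high, loose bystander; origin at the centre of its underside
Not all that is in view belongs to the job. What is shaped like the part that bears chunk5_center but black or turquoise is not meant. Of the things like the pad, leave any that is black; of the rest the smaller one is meant.

How it is judged:
By the outcome, as a careful person would: the job done as asked, in the order asked, and still so for the second after the job is handed in, with the robot touching nothing.
It also fails if it takes over 48 s, if anything falls off the work surface, if the arm or the gripper's body presses on something with over 40 N, if the wrist force passes 120 N, or if a joint passes its speed limit or range.

ROBOT

A 6-joint arm with a two-finger parallel gripper is mounted at the origin on the work surface. World frame = base frame: x ahead of the robot, y to its left, z up, the work surface at z = 0. Lengths are in m, angles in rad, forces in N, time in s.
With the tool pointing down it reaches from about 0.35 to 1 m from the base axis. Payload 7.1 kg.
Tool frame: the origin (TCP) lies midway between the tips of the shut fingers; the grasp point (between the pads) lies 19 mm behind it; z points along the fingers, x is the direction in which the jaws open and shut, and the axes are right-handed (so a half turn about z gives the same grasp; the last joint's range is limited). The gripper opens to 85 mm and grips with 20 to 120 N. Pads are 22 mm wide; open, the fingers measure 114 mm over their backs; the gripper's body (76 mm by 85 mm) begins 54 mm behind the grasp point. The pads swing forward as they close: fully open they stand 13 mm farther back than shut.
Start: joints at [-1.267, 0.423, 1.63, -0, 1.089, -0.019], TCP at [0.198, -0.593, 0.231] pointing down, gripper open.
Joint ranges: [-3, 3], [-0.9, 2.11], [0.09, 2.58], [-1.31, 4.45], [0.11, 2.69], [-2.54, 2.54]. Speed limits (rad/s): [2.39, 2.39, 3.01, 3.14, 3.14, 3.14].

INTERFACE

Orientations are given as a unit quaternion [x, y, z, w].
In Python, from bench import arm gives the robot as it stands. The module is installed in compiled form; this text tells all that it offers.
- The arm moves only by the tool apply_moves, never from a script. Its argument "rows" is a list that holds one entry, the list of rows, each a list of 5 numbers: the closure in counts, from 0 (fully open) to 255 (shut), then the shift along the tool's x, y, z in m, then the turn about the tool's z in degrees. A call has 1 to 10 rows; each row shifts and turns the commanded pose from where the row before left it, along the tool's axes as they then stand; what a row does not reach is not made up. A row lasts 1/8 s, in which the tool goes at most 62.5 mm and 10.7 degrees, less where a joint would pass 70% of its speed; a pose out of reach is approached as far as the arm can. A call is refused whole if a number of a shift passes 0.0625 or a number of a turn 10.7, either way. A call with a gripper value outside its range is refused whole. The fingers move at their own pace and stop on an object; "force" is the grip in N (left out, the last holds). Time passes only in rows, so rows that do not move let the fingers close. It gives the time, the measured TCP pose, the force and the opening at its end, in the units of the state.
- arm.read_state(): the state, without advancing time (a new reading comes with each control period).
- arm.capture(name): name is "side" or "top" or "wrist"; returns a dict with "pixels" (384x512x3 uint8, red, green, blue), "range_z" (384x512 float32, m along the optical axis (not along the pixel's ray), 0 where there is no reading), "camera_matrix" (3x3 intrinsics, pixels), "rvec" (rotation vector, rad) and "tvec" (3), from world to camera coordinates, as OpenCV has them; the wrist camera has in their place "T_tool_cam" (4x4, takes a point from camera to tool coordinates, whose origin is the TCP and whose axes are the tool frame's). Camera axes: x right, y down, z forward; pixel columns grow to the right and rows downward; lengths in m; the calibration is good to about 2 mm. A picture is of the moment at which its call begins: read the wrist's pose just before it.
- arm.job_done(): hands the job in, once; it reports no verdict.
The state is a dict: "clock": time; "joint_pos": joint angles; "dq": joint speeds; "joint_efforts": joint torques, N m; "tcp_pos": TCP position; "ee_rot": TCP orientation; "force": force on the tool from outside, world axes, zero at the start; "moment": the same for the moment, N m; "finger_gap": finger opening in m.
Only numpy, scipy, OpenCV 4.12 (cv2) and the standard library are available. Lean on these libraries where they do the work, as an engineer would, in place of code of your own. Each camera call takes 0.05 s, during which the arm holds its last target. There are 200 camera calls.

## Working session

There is one attempt and no reset: what is moved stays moved. The work goes in short steps, Python scripts to look and compute and a tool call to move; the robot and the scene stay as the last step left them, time stands still between calls to the robot, and variables do not carry over. Pictures are saved under pics/ and viewed, about 8 in all and at most 12, crops included, and the job is handed in when it is done.

Besides the shell and the picture viewer there is one more tool, called after ">>>" in YAML: its name, and indented under it one key for each argument. apply_moves: Moves the arm, as the interface text tells. Its arguments: {"type":"object","properties":{"rows":{"type":"array","items":{"type":"array","items":{"type":"array","items":{"type":"number"}}}},"force":{"type":"number"}},"required":["rows"]}

```bash
mkdir -p pics
cat > h.py <<'E'
from bench import arm
import numpy as np, cv2
from scipy.spatial.transform import Rotation as R
def cap(n):
    s=arm.read_state(); c=arm.capture(n)
    if n=='wrist':
        T=np.eye(4);T[:3,:3]=R.from_quat(s['ee_rot']).as_matrix();T[:3,3]=s['tcp_pos'];M=T@np.array(c['T_tool_cam'])
    else:
        W=np.eye(4);W[:3,:3]=cv2.Rodrigues(np.array(c['rvec'],float))[0];W[:3,3]=np.ravel(c['tvec']);M=np.linalg.inv(W)
    z=c['range_z'];K=np.array(c['camera_matrix']);v,u=np.indices(z.shape)
    P=np.stack([(u-K[0,2])/K[0,0]*z,(v-K[1,2])/K[1,1]*z,z,np.ones_like(z)],-1)@M.T
    return c['pixels'],P[...,:3],z,M,K
def save(n,px,box=None,k=1):
    if box: px=px[box[1]:box[3],box[0]:box[2]]
    cv2.imwrite('pics/'+n,cv2.resize(px[...,::-1],None,fx=k,fy=k,interpolation=cv2.INTER_CUBIC))
E
python3 - <<'E'
from h import *
a=cap('top');b=cap('side')
np.savez('t0.npz',px=a[0],P=a[1],z=a[2]);np.savez('s0.npz',px=b[0],P=b[1],z=b[2])
im=np.vstack([a[0],b[0]]);save('a.png',np.hstack([a[0]]),None,1.5)
save('b.png',b[0],None,1.5)
print(a[3],b[3],arm.read_state())
E
```

```text
[[-4.76419847e-03 -9.79315259e-01  2.02284270e-01  4.07943031e-01]
 [-9.99988390e-01  4.81197462e-03 -2.55595665e-04  1.14091096e-02]
 [-7.23078037e-04 -2.02283139e-01 -9.79326814e-01  9.07835183e-01]
 [ 0.00000000e+00  0.00000000e+00  0.00000000e+00  1.00000000e+00]] [[ 0.99754975 -0.06096667  0.03431547  0.51210358]
 [-0.06752909 -0.71090373  0.70003979 -0.75526768]
 [-0.0182841  -0.70064181 -0.71327887  0.88501663]
 [ 0.          0.          0.          1.        ]] {'clock': 0.1, 'joint_pos': array([-1.26698507e+00,  4.23792349e-01,  1.63066524e+00, -5.94586721e-06,
        1.08860352e+00, -1.89856378e-02]), 'dq': array([ 5.19629615e-04, -6.55846573e-04, -1.01779826e-03,  1.63390670e-03,
        1.15163519e-03,  1.39087604e-05]), 'joint_efforts': array([-1.50788004e-03, -5.58423543e+01, -2.82445300e+01, -6.40242206e-05,
        2.99377331e-03,  7.82649412e-07]), 'tcp_pos': array([ 0.19813586, -0.59220485,  0.23058569]), 'ee_rot': array([ 8.11548566e-01, -5.84284508e-01, -5.89187314e-04, -4.38125949e-04]), 'force': array([-0.24559473, -0.58063458,  0.28760988]), 'moment': array([ 0.01483848,  0.00782117, -0.00787707]), 'finger_gap': 0.08548660361535873}
```

View pics/a.png

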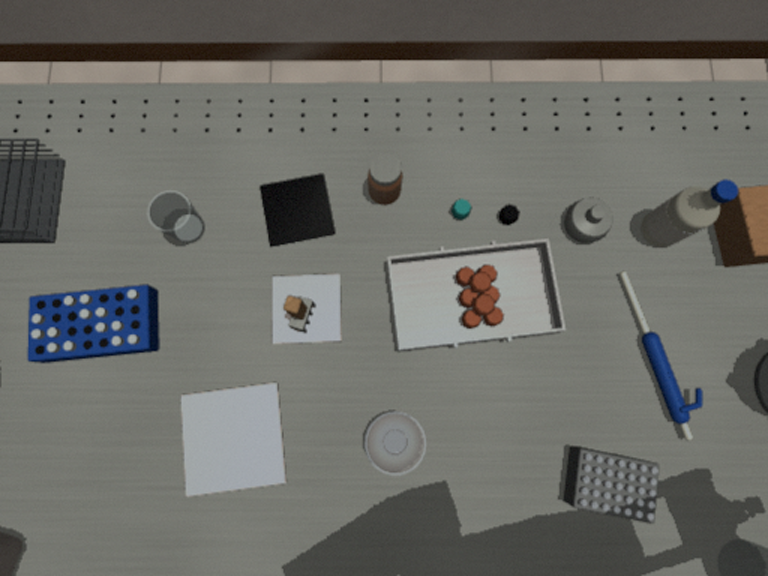

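View pics/b.png

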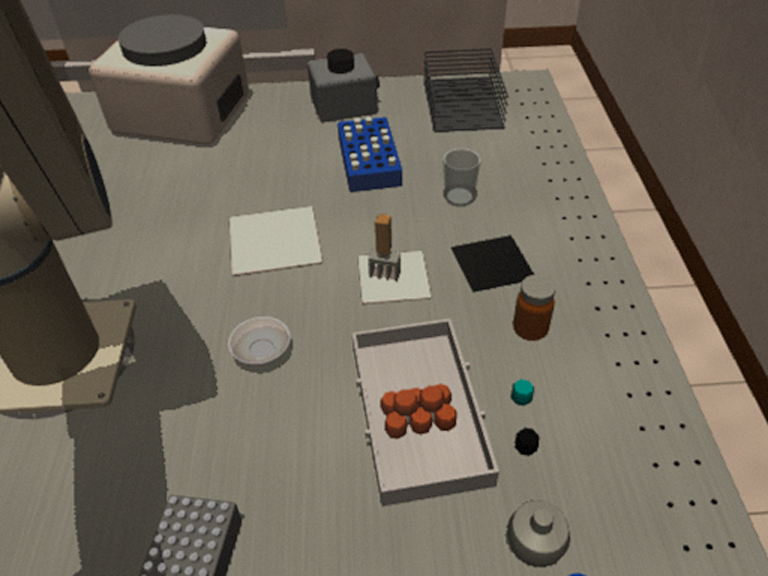

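Top view (768-wide): the white tile with the rake is at (306,309). The other pad-like things are a larger white tile at (233,440) and a black one at (297,209), so the smaller white tile is the one meant. The tray is at (476,296), with 8 reddish chunks heaped at about (480,298). The turquoise (461,208) and black (508,214) lumps are decoys. The jar is at (385,180), the beaker at (172,213) and the burner at (590,220).

Run:
```python
from h import *
t=np.load('t0.npz');s=np.load('s0.npz')
for n,d in(('top',t),('side',s)):
    P=d['P'];px=d['px'].astype(int)
    x,y,z=P[...,0],P[...,1],P[...,2]
    reg=(x>.3)&(x<.55)&(y>.0)&(y<.3)&(d['z']>0)
    m=reg&(z>.12)&(z<.16); q=P[m]; print(n,'handletop',len(q),q.mean(0),q[:,2].max(), cv2.minAreaRect((q[:,:2]*1000).astype(np.float32)))
    m=reg&(z>.03)&(z<.06); q=P[m]; print('head',len(q),q.mean(0),cv2.minAreaRect((q[:,:2]*1000).astype(np.float32)))
    w=(px.min(-1)>110)&reg&(abs(z-.005)<.006); q=P[w];
    if len(q)>9: print('pad',len(q),cv2.minAreaRect((q[:,:2]*1000).astype(np.float32)),np.median(q[:,2]))
    reg=(x>.3)&(x<.6)&(y<-.0)&(y>-.37)
    m=reg&(z>.034)&(z<.046); red=(px[...,0]-px[...,2]>30)
    q=P[m&~red]; print('rim',len(q),cv2.minAreaRect((q[:,:2]*1000).astype(np.float32)))
    q=P[reg&(x>.38)&(x<.5)&(y>-.28)&(y<-.07)&(~red)&(z<.03)];print('floor z',np.median(q[:,2]))
    q=P[reg&red&(z>.01)];print('chunks z',np.percentile(q[:,2],[5,30,50,70,95]),q.mean(0))
save('c.png',np.vstack([t['px'][155:245,165:240].repeat(1,0)]),None,5)
px=t['px'];a=cv2.resize(px[175:235,170:235],None,fx=6,fy=6);b=cv2.resize(px[170:225,295:345],None,fx=6.5,fy=6.5)
h=360;b=cv2.resize(b,(int(b.shape[1]*h/b.shape[0]),h));save('c.png',np.hstack([a,b]))
```

```text
top handletop 111 [0.53967248 0.13661033 0.1342822 ] 0.13899412261521482 ((541.262451171875, 138.04776000976562), (24.040285110473633, 21.788780212402344), 73.92398071289062)
head 117 [0.50192049 0.12286777 0.0472157 ] ((427.9430236816406, 67.7103500366211), (271.23529052734375, 51.612815856933594), 32.10129165649414)
pad 7816 ((424.94097900390625, 149.99273681640625), (299.8951110839844, 249.8676300048828), 89.98370361328125) 0.0016798581787950129
rim 480 ((450.16448974609375, -189.6690673828125), (357.1982421875, 298.71929931640625), 89.95598602294922)
floor z -0.0008683474945722081
chunks z [0.02644829 0.03176169 0.03393171 0.05381672 0.05743719] [ 0.56033049 -0.16209419  0.04113413]
side handletop 94 [0.53909059 0.13190242 0.13236714] 0.13904330968546053 ((539.1257934570312, 136.91697692871094), (29.402891159057617, 20.282794952392578), 85.1010513305664)
head 159 [0.49896059 0.11402712 0.04581388] ((432.567138671875, 68.38825988769531), (269.3836669921875, 54.81153869628906), 31.17932891845703)
pad 4786 ((424.986572265625, 150.0035400390625), (249.77796936035156, 299.88275146484375), 0.07258432358503342) 0.001903831724622107
rim 700 ((454.2200012207031, -189.9227294921875), (287.7193298339844, 359.611083984375), 0.08875385671854019)
floor z 0.00031098493111403336
chunks z [0.0178398  0.03172872 0.03423676 0.05236226 0.0581775 ] [ 0.55969528 -0.17702014  0.03935629]
```

View pics/c.png

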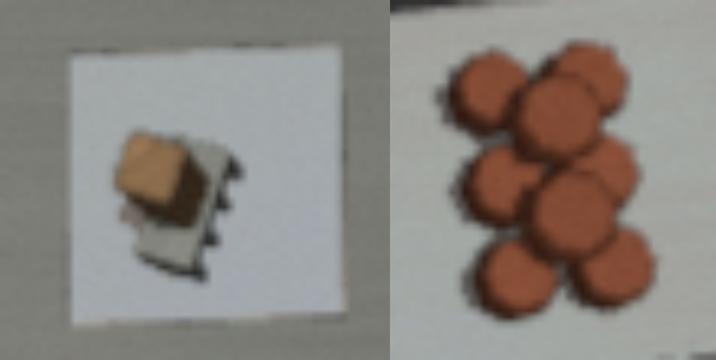

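Run:
```python
from h import *
t=np.load('t0.npz');s=np.load('s0.npz')
for n,d in(('top',t),('side',s)):
    P=d['P'];px=d['px'].astype(int)
    x,y,z=P[...,0],P[...,1],P[...,2]
    R2=lambda q:[np.round(v,1) for v in cv2.minAreaRect((q[:,:2]*1000).astype(np.float32))]
    reg=(x>.45)&(x<.65)&(y>.05)&(y<.24)&(d['z']>0)
    for lo,hi in((.133,.145),(.043,.053)):
        q=P[reg&(z>lo)&(z<hi)]; print(n,lo,len(q),q.mean(0),R2(q))
    w=(px.min(-1)>(125 if n=='top' else 150))&reg&(abs(z-.005)<.008); q=P[w]; print('pad',len(q),R2(q),np.median(q[:,2]))
    reg=(x>.42)&(x<.68)&(y<0.05)&(y>-.37)
    red=(px[...,0]-px[...,2]>30)
    q=P[reg&(z>.036)&(z<.046)&~red]; print('rim',len(q),R2(q),np.median(q[:,2]))
    # line fits of long sides
    q=P[reg&(x>.52)&(x<.58)&(~red)&(z<.02)&(y>-.1)&(y<-.02)];print('floor z',np.median(q[:,2]))
    reg&=(x>.47)&(x<.63)&(y>-.3)&(y<-.05)
    for lo,hi in((.026,.04),(.048,.065)):
        k=(reg&red&(z>lo)&(z<hi)).astype(np.uint8)
        N,l,st,c=cv2.connectedComponentsWithStats(k)
        for i in range(1,N):
            if st[i,4]>15:q=P[l==i];print(lo,st[i,4],np.round(q.mean(0),4),R2(q))
```

```text
top 0.133 104 [0.54230301 0.13782763 0.13580105] [array([542.7, 137.7]), array([23.3, 23.5]), np.float64(71.3)]
top 0.043 102 [0.53652113 0.13592849 0.0504682 ] [array([542.2, 137.3]), array([25.6, 51.7]), np.float64(71.2)]
pad 1704 [array([557.2, 136.1]), array([121.1, 120.7]), np.float64(1.9)] 0.004310263670318948
rim 756 [array([ 581.7, -196.6]), array([173.7, 365.6]), np.float64(6.5)] 0.03899769292202154
floor z 0.004241998498174027
0.026 61 [ 0.6155 -0.1814  0.0319] [array([ 616.5, -182.4]), array([29.1, 19.8]), np.float64(52.6)]
0.026 86 [ 0.6089 -0.14    0.0316] [array([ 609.8, -139.3]), array([23.1, 27.1]), np.float64(65.0)]
0.026 53 [ 0.5772 -0.1858  0.0325] [array([ 578.2, -185.3]), array([25.1, 18.5]), np.float64(55.7)]
0.026 94 [ 0.572  -0.1437  0.0316] [array([ 572.7, -143.9]), array([24.4, 27.4]), np.float64(59.0)]
0.026 90 [ 0.5364 -0.187   0.0313] [array([ 536.4, -188.2]), array([21.3, 29. ]), np.float64(44.2)]
0.026 97 [ 0.5344 -0.1484  0.0318] [array([ 534.4, -148. ]), array([28.2, 23.6]), np.float64(43.7)]
0.048 311 [ 0.5731 -0.1635  0.0549] [array([ 575.3, -163.8]
[... 488 characters left out ...]
6 59 [ 0.6136 -0.1434  0.0323] [array([ 614.4, -142.2]), array([17.4, 28.3]), np.float64(16.7)]
0.026 180 [ 0.5732 -0.1791  0.0323] [array([ 567.6, -168.6]), array([35.6, 65.2]), np.float64(12.0)]
0.026 89 [ 0.5289 -0.1529  0.0323] [array([ 528.1, -153.5]), array([34.4, 21.3]), np.float64(82.2)]
0.026 145 [ 0.6107 -0.1835  0.0322] [array([ 611.1, -183.2]), array([31.5, 26.7]), np.float64(44.1)]
0.026 145 [ 0.5373 -0.191   0.0323] [array([ 536.8, -191. ]), array([27.8, 28.9]), np.float64(54.9)]
0.048 190 [ 0.5906 -0.1678  0.0553] [array([ 591.6, -165.7]), array([35.5, 32.3]), np.float64(15.8)]
0.048 195 [ 0.553  -0.1709  0.0554] [array([ 553. , -169.8]), array([34. , 32.5]), np.float64(86.2)]
```

```bash
cat >> h.py <<'E'
def plan(x,y,z,yaw=None):
    "total shift in present tool axes, and turn about tool z (deg); yaw = world angle of tool x"
    s=arm.read_state();M=R.from_quat(s['ee_rot']).as_matrix()
    d=M.T@(np.array([x,y,z])-s['tcp_pos']);a=np.degrees(np.arctan2(M[1,0],M[0,0]))
    t=0 if yaw is None else -((yaw-a+180)%360-180)
    print('shift mm',np.round(d*1000,1),'turn',round(t,1),'yaw',round(a,1),'rows',np.linalg.norm(d)/.0625,'tcp',np.round(s['tcp_pos'],4),'F',np.round(s['force'],1),'gap',round(s['finger_gap'],4),'t',s['clock'])
E
python3 - <<'E'
from h import *
plan(.5415,.137,.23,-108.8)
t=np.load('t0.npz');s=np.load('s0.npz')
for d in(t,s):
    P=d['P'];px=d['px'].astype(int);x,y,z=P[...,0],P[...,1],P[...,2]
    red=(px[...,0]-px[...,2]>30)
    k=((x>.4)&(x<.7)&(z>.034)&(z<.046)&~red).astype(np.uint8)
    N,l,st,c=cv2.connectedComponentsWithStats(k)
    for i in range(1,N):
        if st[i,4]>60:
            q=P[l==i];print(st[i,4],np.round(q.mean(0),3),cv2.minAreaRect((q[:,:2]*1000).astype(np.float32)))
E
```

```text
shift mm [-582.6 -557.     1.5] turn 37.3 yaw -71.5 rows 12.89602975321147 tcp [ 0.1981 -0.5922  0.2306] F [-0.2 -0.6  0.3] gap 0.0855 t 0.1
195 [ 0.689 -0.362  0.04 ] ((687.6466064453125, -362.3211975097656), (65.11072540283203, 24.39021873474121), 89.7475814819336)
61 [ 0.678 -0.478  0.04 ] ((676.7362060546875, -482.5180969238281), (58.18083572387695, 15.906696319580078), 54.9150276184082)
101 [ 0.663 -0.603  0.04 ] ((663.301513671875, -603.052490234375), (71.87602996826172, 9.977885246276855), 10.991015434265137)
795 [ 0.578 -0.159  0.039] ((577.1347045898438, -154.47860717773438), (174.27391052246094, 280.4995422363281), 6.3082356452941895)
2410 [0.528 0.486 0.044] ((529.6495971679688, 489.7380676269531), (110.35836791992188, 200.97706604003906), 5.744770050048828)
134 [0.481 0.667 0.04 ] ((459.81781005859375, 678.3342895507812), (82.16553497314453, 168.9898681640625), 65.29663848876953)
791 [0.529 0.471 0.043] ((527.2581176757812, 488.2531433105469), (109.9901123046875, 205.49368286132812), 5.562752723693848)
1113 [ 0.578 -0.173  0.039] ((574.1876220703125, -153.92532348632812), (173.91065979003906, 285.34619140625), 6.1574554443359375)
398 [ 0.687 -0.368  0.041] ((685.412353515625, -365.6851501464844), (29.108558654785156, 69.6020736694336), 0.003599355462938547)
```

>>> apply_moves:
  rows:
    - [[0, -0.0448, -0.0428, 0, 0], [0, -0.0448, -0.0428, 0, 0], [0, -0.0448, -0.0428, 0, 0], [0, -0.0448, -0.0428, 0, 0], [0, -0.0448, -0.0428, 0, 0], [0, -0.0448, -0.0428, 0, 0], [0, -0.0448, -0.0428, 0, 0], [0, -0.0448, -0.0428, 0, 0], [0, -0.0448, -0.0428, 0, 0], [0, -0.0448, -0.0428, 0, 0]]

```text
clock: 1.35
tcp_pos: [0.4625, -0.0301, 0.2314]
ee_rot: [0.812, -0.584, 0.0, -0.0]
force: [0.4, -1.1, -0.2]
finger_gap: 0.0855
```

>>> apply_moves:
  rows:
    - [[0, -0.0448, -0.0428, 0, 0], [0, -0.0448, -0.0428, 0, 0], [0, -0.0448, -0.0428, 0, 0], [0, 0, 0, 0, 9.3], [0, 0, 0, 0, 9.3], [0, 0, 0, 0, 9.3], [0, 0, 0, 0, 9.3], [0, 0, 0, 0, 0]]

```text
clock: 2.35
tcp_pos: [0.5409, 0.1361, 0.231]
ee_rot: [-0.583, 0.812, 0.0, -0.0]
force: [0.2, 0.1, 0.1]
finger_gap: 0.0853
```

Run:
```python
from h import *
plan(.5415,.137,.086,-108.8)
px,P,z,M,K=cap('wrist');x,y,w=P[...,0],P[...,1],P[...,2]
save('d.png',px)
reg=(x>.45)&(x<.65)&(y>.05)&(y<.24)&(z>0)
for lo,hi in((.130,.145),(.043,.053)):
    q=P[reg&(w>lo)&(w<hi)]
    if len(q)>9: print(lo,len(q),q.mean(0),cv2.minAreaRect((q[:,:2]*1000).astype(np.float32)))
```

```text
shift mm [ -1.1  -0.4 145. ] turn 0.2 yaw -108.6 rows 2.3197391264997607 tcp [0.5409 0.1361 0.231 ] F [0.2 0.1 0.1] gap 0.0853 t 2.35
0.13 870 [0.54303135 0.13881754 0.13694071] ((541.7300415039062, 139.3573455810547), (24.043718338012695, 24.47295379638672), 72.29447937011719)
0.043 116 [0.56219316 0.13446261 0.05102545] ((558.1842041015625, 134.36676025390625), (25.313852310180664, 18.10681915283203), 71.66714477539062)
```

View pics/d.png

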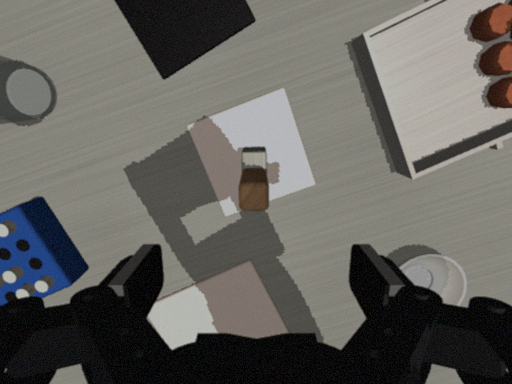

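The wrist view confirms the upright rake on the small white tile, with its handle at (254,190) midway between the jaws. Next I descend and grip.

>>> apply_moves:
  rows:
    - [[0, -0.002, 0, 0.048, 0], [0, 0, 0, 0.048, 0], [0, 0, 0, 0.049, 0], [0, 0, 0, 0, 0], [255, 0, 0, 0, 0], [255, 0, 0, 0, 0], [255, 0, 0, 0, 0], [255, 0, 0, 0, 0], [255, 0, 0, 0, 0], [255, 0, 0, 0, 0]]
  force: 70

```text
clock: 3.65
tcp_pos: [0.5427, 0.1382, 0.0879]
ee_rot: [-0.583, 0.813, -0.0, 0.001]
force: [-0.9, -0.6, 7.5]
finger_gap: 0.0235
```

Run:
```python
from h import *
plan(.5415,.137,.18,-108.8)
t=np.load('t0.npz');s=np.load('s0.npz')
a=np.radians(6.2);Rt=np.array([[np.cos(a),np.sin(a)],[-np.sin(a),np.cos(a)]])
for n,c in {'u1':(.6165,-.1824),'u2':(.6098,-.1393),'u3':(.5782,-.1853),'u4':(.5727,-.1439),'u5':(.5364,-.188),'u6':(.5344,-.148),'t7':(.591,-.166),'t8':(.553,-.170)}.items():
    print(n,np.round(1000*Rt@(np.array(c)-[.5755,-.1543])))
```

```text
shift mm [  1.4   0.6 -92.1] turn 0.1 yaw -108.7 rows 1.473894119069535 tcp [0.5427 0.1382 0.0879] F [-0.9 -0.6  7.5] gap 0.0235 t 3.65
u1 [ 38. -32.]
u2 [36. 11.]
u3 [ -1. -31.]
u4 [-2. 11.]
u5 [-43. -29.]
u6 [-40.  11.]
t7 [ 14. -13.]
t8 [-24. -13.]
```

>>> apply_moves:
  rows:
    - [[255, 0, 0, -0.02, 0], [255, 0, 0, -0.04, 0], [255, 0, 0, -0.04, -8.3], [255, 0, 0, 0, -8.3], [255, 0, 0, 0, -8.3], [255, 0, 0, 0, 0]]

```text
clock: 4.4
tcp_pos: [0.5417, 0.138, 0.1868]
ee_rot: [0.744, -0.668, 0.0, -0.0]
force: [1.1, 0.4, -0.6]
finger_gap: 0.0234
```

```bash
cat >> h.py <<'E'
a_=np.radians(6.2);Rw=np.array([[np.cos(a_),-np.sin(a_)],[np.sin(a_),np.cos(a_)]]);TC=np.array([.5755,-.1543])
def tp(x,y,tip): # rake in tray frame mm, tip height world mm
    p=TC+Rw@np.array([x,y])/1000; plan(p[0],p[1],tip/1000+.083,-83.8)
def totray(p): return (np.asarray(p)[...,:2]-TC)@Rw
E
python3 - <<'E'
from h import *
tp(-30,27,100)
px,P,z,M,K=cap('side');x,y,w=P[...,0],P[...,1],P[...,2]
save('e.png',px,(190,90,380,300),2.5)
E
```

```text
shift mm [267.3  27.7   3.7] turn -0.1 yaw -83.9 rows 4.2996730299787345 tcp [0.5417 0.138  0.1868] F [ 1.1  0.4 -0.6] gap 0.0234 t 4.4
```

View pics/e.png

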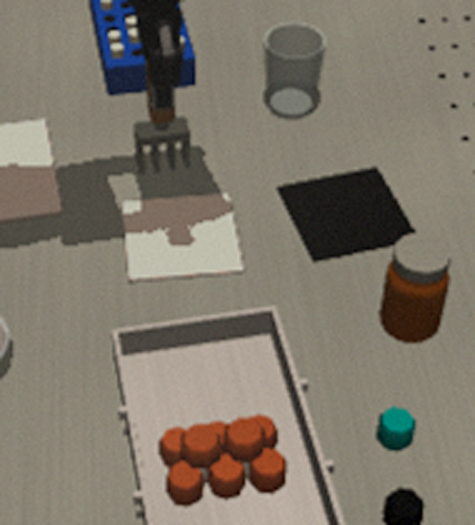

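Side view: the rake hangs upright in the jaws at (162,145), level, and the heap is unchanged.

>>> apply_moves:
  rows:
    - [[255, 0.0535, 0.0055, 0.001, 0], [255, 0.0535, 0.0055, 0.001, 0], [255, 0.0535, 0.0055, 0.001, 0], [255, 0.0535, 0.0055, 0, 0], [255, 0.0535, 0.0055, 0, 0], [255, 0, 0, 0, 0]]

```text
clock: 5.2
tcp_pos: [0.5433, -0.1343, 0.1834]
ee_rot: [0.742, -0.671, 0.0, 0.0]
force: [0.2, 0.6, -1.2]
finger_gap: 0.0232
```

Run:
```python
from h import *
tp(-30,27,39)
px,P,z,M,K=cap('side');x,y,w=P[...,0],P[...,1],P[...,2]
save('f.png',px,(180,170,400,350),3)
tr=totray(P)
# rake bottom points: steel, within 40mm of expected pos
m=(abs(tr[...,0]+30)<.040*1e3) if 0 else (abs(tr[...,0]*1000+30)<40)&(abs(tr[...,1]*1000-27)<25)&(w>.075)&(w<.155)
q=P[m];print(len(q),np.percentile(q[:,2],[0,1,5]),np.round(totray(q).mean(0)*1000,1),np.round(np.ptp(totray(q),0)*1000,1))
```

```text
shift mm [-3.6  0.2 61.3] turn -0.4 yaw -84.2 rows 0.9833188353527166 tcp [ 0.5433 -0.1343  0.1834] F [ 0.2  0.6 -1.2] gap 0.0232 t 5.2
414 [0.09922171 0.10057671 0.10692335] [-32.8  16.7] [52.5 29.6]
```

View pics/f.png

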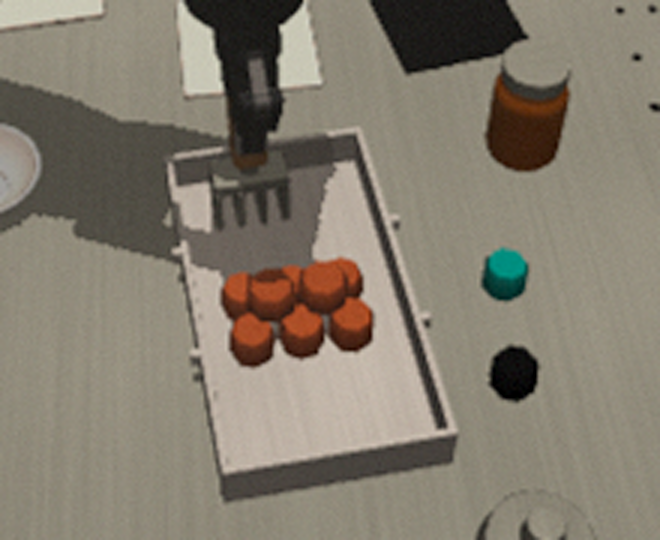

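The rake is above the heap's near side, with measured tips at 0.100 m as computed. Next I lower it to tip 0.039 and sweep the first top chunk toward -y.

>>> apply_moves:
  rows:
    - [[255, -0.0036, 0, 0.03, 0], [255, 0, 0, 0.031, 0], [255, 0, 0, 0, 0], [255, 0.01, 0, 0, 0], [255, 0.01, 0, 0, 0], [255, 0.01, 0, 0, 0], [255, 0.01, 0, 0, 0], [255, 0.01, 0, 0, 0], [255, 0.01, 0, 0, 0], [255, 0.01, 0, 0, 0]]

```text
clock: 6.5
tcp_pos: [0.5505, -0.1976, 0.1222]
ee_rot: [0.744, -0.668, -0.0, 0.0]
force: [-0.2, 0.5, -1.6]
finger_gap: 0.0232
```

>>> apply_moves:
  rows:
    - [[255, 0.01, 0, 0, 0], [255, 0.01, 0, 0, 0], [255, 0, 0, 0, 0]]

```text
clock: 6.88
tcp_pos: [0.5528, -0.2176, 0.1223]
ee_rot: [0.744, -0.668, 0.0, -0.0]
force: [0.4, -0.1, -0.7]
finger_gap: 0.0235
```

```bash
cat >> h.py <<'E'
def chunks(view='top'):
    px,P,z,M,K=cap(view);p=px.astype(int)
    tr=totray(P)*1000
    m=(p[...,0]-p[...,2]>30)&(abs(tr[...,0])<76)&(abs(tr[...,1])<137)&(z>0)&(P[...,2]>.024)&(P[...,2]<.07)
    N,l,st,c=cv2.connectedComponentsWithStats((m).astype(np.uint8))
    for i in range(1,N):
        if st[i,4]>12: q=P[l==i];print(view,st[i,4],'tray',np.round(totray(q).mean(0)*1000),'z',np.round(np.percentile(q[:,2],[10,50,95])*1000))
    return px
E
python3 - <<'E'
from h import *
tp(-30,-80,39)
chunks(); px=chunks('side')
save('g.png',px,(180,170,400,350),3)
E
```

```text
shift mm [19.6  0.6  0.3] turn -0.1 yaw -83.9 rows 0.31308702492807733 tcp [ 0.5528 -0.2176  0.1223] F [ 0.4 -0.1 -0.7] gap 0.0235 t 6.875
top 511 tray [14. -7.] z [29. 33. 57.]
top 106 tray [-41. -26.] z [28. 32. 34.]
top 100 tray [-41.  11.] z [28. 32. 34.]
side 434 tray [ 24. -21.] z [29. 35. 58.]
side 111 tray [-45.   6.] z [27. 32. 35.]
side 206 tray [-25. -96.] z [26. 29. 31.]
```

View pics/g.png

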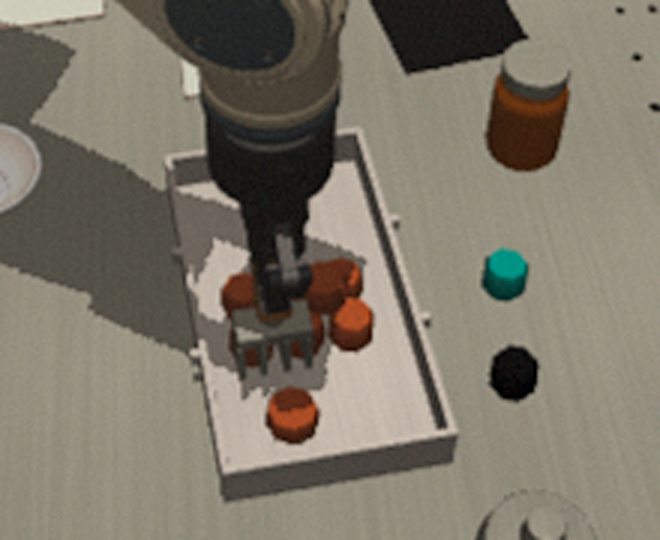

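Chunk 8 is now flat at tray (-25,-96) mm, in the -y third. I nudge it on a little, lift, and go to the -y side of the other top chunk.

>>> apply_moves:
  rows:
    - [[255, 0.006, 0, 0, 0], [255, 0, 0, 0.027, 0], [255, 0.007, 0, 0, 0], [255, 0.007, 0, 0, 0], [255, 0, 0, 0, 0], [255, 0, 0, -0.032, 0], [255, 0, -0.028, 0, 0], [255, -0.026, -0.028, 0, 0], [255, 0, 0, 0, 0]]

```text
clock: 8.1
tcp_pos: [0.6092, -0.2034, 0.1275]
ee_rot: [0.745, -0.667, 0.0, -0.0]
force: [-0.7, 0.3, -0.9]
finger_gap: 0.0233
```

Run:
```python
from h import *
tp(26,44,39)
chunks();chunks('side')
```

```text
shift mm [-96.4   2.    5.5] turn 0.1 yaw -83.7 rows 1.5455942567163046 tcp [ 0.6092 -0.2034  0.1275] F [-0.7  0.3 -0.9] gap 0.0233 t 8.1
top 510 tray [13. -7.] z [29. 33. 57.]
top 113 tray [-40. -27.] z [28. 32. 34.]
top 99 tray [-41.  11.] z [28. 32. 35.]
side 346 tray [ -3. -15.] z [28. 33. 58.]
side 298 tray [-42. -15.] z [27. 32. 35.]
side 27 tray [ 33. -42.] z [26. 32. 35.]
side 221 tray [ -13. -118.] z [28. 34. 39.]
```

>>> apply_moves:
  rows:
    - [[255, 0, 0.002, 0.0055, 0], [255, -0.01, 0, 0, 0], [255, -0.01, 0, 0, 0], [255, -0.01, 0, 0, 0], [255, -0.01, 0, 0, 0], [255, -0.01, 0, 0, 0], [255, -0.01, 0, 0, 0], [255, -0.01, 0, 0, 0], [255, -0.01, 0, 0, 0], [255, -0.01, 0, 0, 0]]

```text
clock: 9.45
tcp_pos: [0.5959, -0.1148, 0.1218]
ee_rot: [0.744, -0.668, 0.0, -0.0]
force: [0.3, 0.8, -1.4]
finger_gap: 0.0236
```

>>> apply_moves:
  rows:
    - [[255, -0.008, 0, 0, 0], [255, 0, 0, 0, 0]]

```text
clock: 9.7
tcp_pos: [0.5951, -0.107, 0.1218]
ee_rot: [0.745, -0.668, -0.0, 0.0]
force: [0.9, 0.6, -1.8]
finger_gap: 0.023
```

Run:
```python
from h import *
tp(26,75,12)
a=chunks();px=chunks('side')
b=cv2.resize(px[170:350,180:400],None,fx=2,fy=2);c=cv2.resize(a[155:240,255:380],(440,int(440*85/125)))
save('i.png',np.hstack([b,cv2.copyMakeBorder(c,0,b.shape[0]-c.shape[0],0,0,cv2.BORDER_CONSTANT)])[:, :800])
```

```text
shift mm [-30.1  -1.4  26.8] turn 0.0 yaw -83.8 rows 0.6451654375241076 tcp [ 0.5951 -0.107   0.1218] F [ 0.9  0.6 -1.8] gap 0.023 t 9.7
top 13 tray [20. 92.] z [26. 28. 29.]
side 25 tray [ 0. 72.] z [25. 28. 63.]
side 13 tray [15. 64.] z [26. 28. 36.]
side 138 tray [32.  4.] z [27. 32. 35.]
side 310 tray [ -5. -15.] z [27. 32. 35.]
side 304 tray [-42. -15.] z [27. 32. 35.]
side 168 tray [ 31. -33.] z [27. 32. 35.]
side 222 tray [ -14. -118.] z [28. 34. 39.]
```

View pics/i.png

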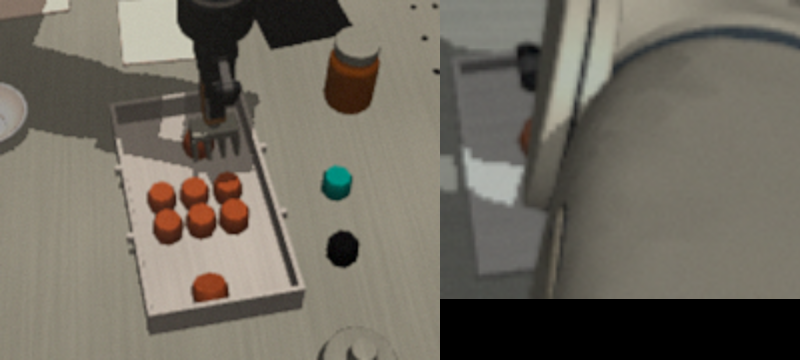

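>>> apply_moves:
  rows:
    - [[255, 0, -0.0015, 0.0268, 0], [255, -0.008, 0, 0, 0], [255, -0.007, 0, 0, 0], [255, 0, 0, 0, 0], [255, 0, 0, -0.035, 0], [255, 0.042, -0.006, 0, 0], [255, 0.042, -0.006, 0, 0], [255, 0.042, -0.006, 0, 0], [255, 0, 0, 0, 0]]

```text
clock: 10.92
tcp_pos: [0.6275, -0.2189, 0.131]
ee_rot: [0.743, -0.669, 0.001, -0.0]
force: [0.3, 0.0, -1.3]
finger_gap: 0.023
```

Run:
```python
from h import *
tp(44,-65,10)
a=chunks();px=chunks('side')
```

```text
shift mm [-4.9  0.9 38. ] turn -0.2 yaw -84.0 rows 0.6135400937433072 tcp [ 0.6275 -0.2189  0.131 ] F [ 0.3  0.  -1.3] gap 0.023 t 10.925
top 109 tray [ 33. -27.] z [28. 32. 34.]
top 99 tray [33. 11.] z [27. 31. 34.]
top 133 tray [14. 95.] z [26. 28. 31.]
top 97 tray [ -10. -108.] z [27. 30. 35.]
top 106 tray [ -4. -26.] z [28. 32. 34.]
top 110 tray [-4. 10.] z [28. 32. 34.]
top 112 tray [-41. -27.] z [28. 32. 34.]
top 101 tray [-41.  11.] z [29. 32. 34.]
side 144 tray [12. 91.] z [26. 28. 31.]
side 135 tray [32.  5.] z [28. 32. 35.]
side 305 tray [ -5. -15.] z [27. 32. 35.]
side 307 tray [-42. -15.] z [27. 32. 35.]
side 44 tray [ 21. -34.] z [28. 33. 62.]
side 223 tray [ -14. -118.] z [28. 33. 39.]
```

>>> apply_moves:
  rows:
    - [[255, -0.003, 0.003, 0.02, 0], [255, 0, 0, 0.018, 0], [255, -0.009, 0, 0, 0], [255, -0.009, 0, 0, 0], [255, -0.009, 0, 0, 0], [255, -0.009, 0, 0, 0], [255, -0.009, 0, 0, 0], [255, -0.009, 0, 0, 0], [255, -0.009, 0, 0, 0], [255, -0.007, 0, 0, 0]]

```text
clock: 12.28
tcp_pos: [0.6156, -0.143, 0.092]
ee_rot: [0.744, -0.668, 0.0, 0.0]
force: [0.3, -0.9, -1.1]
finger_gap: 0.0234
```

Run:
```python
from h import *
tp(-42,46,46)
a=chunks();px=chunks('side')
```

```text
shift mm [-39.1  83.1 -37. ] turn 0.0 yaw -83.8 rows 1.5835510023242687 tcp [ 0.6156 -0.143   0.092 ] F [ 0.3 -0.9 -1.1] gap 0.0234 t 12.275
top 305 tray [23. 80.] z [26. 30. 34.]
side 302 tray [18. 80.] z [27. 30. 35.]
side 304 tray [ -5. -15.] z [27. 32. 35.]
side 302 tray [-42. -15.] z [27. 32. 35.]
side 223 tray [ -13. -118.] z [28. 33. 40.]
```

>>> apply_moves:
  rows:
    - [[255, 0, 0, -0.037, 0], [255, -0.014, 0.042, 0, 0], [255, -0.029, 0.043, 0, 0], [255, 0, 0, 0, 0], [255, 0, 0, 0.018, 0], [255, 0, 0, 0.018, 0], [255, 0.008, 0, 0, 0], [255, 0.009, 0, 0, 0], [255, 0.009, 0, 0, 0], [255, 0.009, 0, 0, 0]]

```text
clock: 13.62
tcp_pos: [0.5307, -0.1457, 0.0934]
ee_rot: [0.744, -0.668, 0.0, -0.0]
force: [0.9, 0.9, -1.3]
finger_gap: 0.0236
```

>>> apply_moves:
  rows:
    - [[255, 0.009, 0, 0, 0], [255, 0.009, 0, 0, 0], [255, 0, 0, 0, 0], [255, -0.004, 0, 0, 0], [255, 0, 0, -0.05, 0], [255, 0, 0, -0.06, 0], [255, -0.06, 0, 0, 0], [255, -0.06, 0, 0, 0], [255, 0, 0, 0, 0]]

```text
clock: 14.75
tcp_pos: [0.5177, -0.0355, 0.2031]
ee_rot: [0.746, -0.666, -0.001, -0.0]
force: [-1.2, 0.3, -2.1]
finger_gap: 0.023
```

Run:
```python
from h import *
tp(-10,-70,60)
a=chunks();px=chunks('side')
b=cv2.resize(px[190:350,200:350],None,fx=2.6,fy=2.6);c=cv2.resize(a[155:240,255:380],(410,int(410*85/125)))
save('j.png',np.hstack([b,cv2.copyMakeBorder(c,0,b.shape[0]-c.shape[0],0,0,cv2.BORDER_CONSTANT)])[:, :800])
```

```text
shift mm [194.5 -33.7  59.9] turn 0.3 yaw -83.5 rows 3.3014787816591515 tcp [ 0.5177 -0.0355  0.2031] F [-1.2  0.3 -2.1] gap 0.023 t 14.75
top 83 tray [ -12. -118.] z [31. 34. 39.]
side 411 tray [23. 69.] z [27. 31. 35.]
side 307 tray [ -2. -19.] z [27. 32. 35.]
side 319 tray [-42. -53.] z [27. 32. 36.]
side 223 tray [ -14. -118.] z [29. 33. 39.]
```

View pics/j.png

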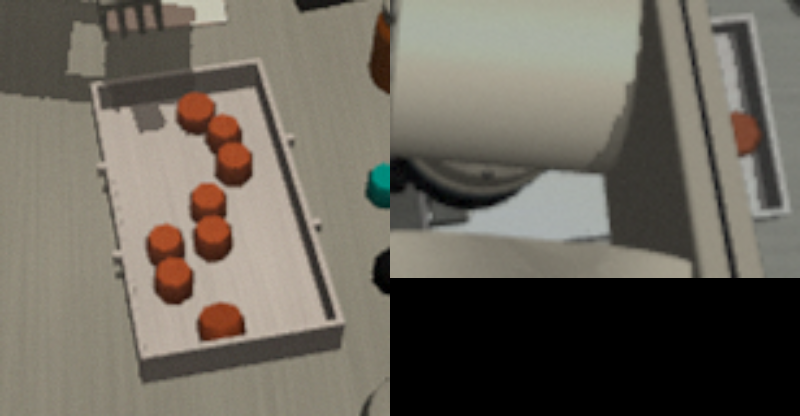

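Six floor chunks and chunk 7 are spread out flat. Chunk 8, at the -y end wall (220,320), looks tilted, so I fit its top face.

Run:
```python
from h import *
for v in('side','top'):
    px,P,z,M,K=cap(v);p=px.astype(int);tr=totray(P)*1000;w=P[...,2]*1000
    m=(p[...,0]-p[...,2]>30)&(abs(tr[...,0]+12)<28)&(tr[...,1]<-85)&(tr[...,1]>-140)&(w>10)
    q=np.c_[tr[m],w[m]]
    for lo in range(-140,-84,5):
        k=q[(q[:,1]>=lo)&(q[:,1]<lo+5)]
        if len(k):print(v,lo,len(k),'x',np.round([k[:,0].min(),k[:,0].max()]),'z',np.round(np.percentile(k[:,2],[5,50,95])))
```

```text
side -140 12 x [-22.  -6.] z [38. 40. 42.]
side -135 5 x [-15.  -7.] z [35. 36. 37.]
side -130 51 x [-28.   1.] z [27. 34. 40.]
side -125 39 x [-30.   4.] z [25. 36. 39.]
side -120 39 x [-31.   5.] z [27. 35. 38.]
side -115 30 x [-29.   3.] z [30. 33. 36.]
side -110 25 x [-29.   2.] z [29. 31. 33.]
side -105 18 x [-26.   1.] z [28. 30. 32.]
side -100 9 x [-20.  -4.] z [26. 27. 28.]
top -130 9 x [-22.  -3.] z [29. 36. 39.]
top -125 21 x [-25.   1.] z [33. 36. 40.]
top -120 11 x [-23.   1.] z [34. 36. 37.]
```

>>> apply_moves:
  rows:
    - [[255, 0.0603, -0.0077, 0, 0.3], [255, 0.0603, -0.0077, 0, 0], [255, 0.0603, -0.0077, 0, 0], [255, 0.0603, -0.0077, 0, 0], [255, 0, 0, 0, 0], [255, 0, 0, 0.035, 0], [255, 0, 0, 0.03, 0], [255, 0, 0, 0, 0]]

```text
clock: 15.95
tcp_pos: [0.5722, -0.2754, 0.1354]
ee_rot: [0.742, -0.67, -0.003, 0.001]
force: [-0.4, -0.2, -1.6]
finger_gap: 0.0234
```

Run:
```python
from h import *
tp(-13,-117,40)
```

```text
shift mm [-3.1 -3.4 12.3] turn -0.4 yaw -84.2 rows 0.2106488704680967 tcp [ 0.5722 -0.2754  0.1354] F [-0.4 -0.2 -1.6] gap 0.0234 t 15.95
```

>>> apply_moves:
  rows:
    - [[255, -0.003, -0.003, 0.008, 0], [255, 0, 0, 0.004, 0], [255, 0, 0, 0.003, 0], [255, 0, 0, 0.003, 0], [255, 0, 0, 0.002, 0], [255, 0, 0, 0, 0]]

```text
clock: 16.7
tcp_pos: [0.5772, -0.2728, 0.1179]
ee_rot: [0.743, -0.67, -0.0, 0.0]
force: [-0.9, 1.0, -1.2]
finger_gap: 0.0231
```

```bash
cat >> h.py <<'E'
def t8():
  for v in('side','top'):
    px,P,z,M,K=cap(v);p=px.astype(int);tr=totray(P)*1000;w=P[...,2]*1000
    m=(p[...,0]-p[...,2]>30)&(abs(tr[...,0]+12)<28)&(tr[...,1]<-80)&(tr[...,1]>-140)&(w>10)
    q=np.c_[tr[m],w[m]]
    for lo in range(-140,-74,8):
        k=q[(q[:,1]>=lo)&(q[:,1]<lo+8)]
        if len(k):print(v,lo,len(k),'x',np.round([k[:,0].min(),k[:,0].max()]),'z',np.round(np.percentile(k[:,2],[5,50,95])))
E
python3 - <<'E'
from h import *
tp(-13,-117,40)
t8()
E
```

```text
shift mm [-0.9  1.9 -5.1] turn -0.3 yaw -84.1 rows 0.088097563364305 tcp [ 0.5772 -0.2728  0.1179] F [-0.9  1.  -1.2] gap 0.0231 t 16.7
side -140 172 x [-35.  16.] z [189. 457. 461.]
side -132 225 x [-36.  16.] z [ 30. 456. 462.]
side -124 182 x [-38.  16.] z [ 34. 459. 462.]
side -116 173 x [-39.  16.] z [ 32. 459. 461.]
side -108 162 x [-39.  15.] z [ 31. 459. 461.]
side -100 119 x [-39.  16.] z [449. 459. 462.]
side -92 108 x [-37.  16.] z [446. 459. 462.]
side -84 61 x [-39.  16.] z [ 22. 459. 476.]
top -124 2 x [-22.  -7.] z [33. 34. 34.]
top -116 22 x [-26.  -2.] z [28. 31. 34.]
top -108 35 x [-25.   1.] z [25. 28. 32.]
top -100 12 x [-21.  -3.] z [23. 25. 29.]
```

>>> apply_moves:
  rows:
    - [[255, 0, 0, 0.002, 0], [255, 0, 0, 0.002, 0], [255, 0, 0, 0, 0], [255, -0.004, 0, 0, 0], [255, -0.004, 0, 0, 0], [255, 0, 0, 0, 0]]

```text
clock: 17.55
tcp_pos: [0.5764, -0.2644, 0.1141]
ee_rot: [0.743, -0.67, -0.0, -0.0]
force: [0.1, 0.2, -1.2]
finger_gap: 0.0233
```

```bash
sed -i 's/&(w>10)$/\&(w>10)\&(w<60)/' h.py
python3 - <<'E'
from h import *
tp(-13,-117,60)
t8()
E
```

```text
shift mm [  7.5   2.  -28.9] turn -0.3 yaw -84.1 rows 0.47911530356222287 tcp [ 0.5764 -0.2644  0.1141] F [ 0.1  0.2 -1.2] gap 0.0233 t 17.55
side -140 11 x [-25.   0.] z [39. 40. 42.]
side -132 33 x [-28.   1.] z [27. 29. 31.]
side -124 65 x [-29.   4.] z [23. 29. 37.]
side -116 37 x [-28.  -4.] z [26. 29. 32.]
side -108 18 x [-24.  -4.] z [27. 29. 31.]
side -84 9 x [-39. -36.] z [12. 20. 29.]
top -116 1 x [-4. -4.] z [26. 26. 26.]
top -108 20 x [-24.  -1.] z [18. 27. 30.]
top -100 4 x [-14.  -5.] z [23. 26. 52.]
```

>>> apply_moves:
  rows:
    - [[255, 0, 0, -0.03, 0], [255, 0, 0, -0.05, 0], [255, -0.0573, -0.0024, 0, 0], [255, -0.0573, -0.0024, 0, 0], [255, -0.0573, -0.0024, 0, 0], [255, -0.0573, -0.0024, 0, 0], [255, -0.0573, -0.0024, 0, 0], [255, -0.0573, -0.0024, 0, 0], [255, -0.0573, -0.0024, 0, 0], [255, 0, 0, 0, 0]]

```text
clock: 18.9
tcp_pos: [0.5517, 0.1395, 0.1942]
ee_rot: [0.744, -0.668, 0.0, -0.0]
force: [-0.0, -1.0, -1.1]
finger_gap: 0.0233
```

Run:
```python
from h import *
plan(.552,.136,.088,-84)
a=chunks();px=chunks('side');t8()
b=cv2.resize(px[190:350,200:350],None,fx=2.6,fy=2.6);c=cv2.resize(a[155:240,255:380],(410,int(410*85/125)))
save('k.png',np.hstack([b,cv2.copyMakeBorder(c,0,b.shape[0]-c.shape[0],0,0,cv2.BORDER_CONSTANT)])[:, :800])
```

```text
shift mm [3.600e+00 1.000e-01 1.062e+02] turn 0.2 yaw -83.8 rows 1.7005620821439147 tcp [0.5517 0.1395 0.1942] F [-0.  -1.  -1.1] gap 0.0233 t 18.9
top 112 tray [32. 42.] z [28. 32. 34.]
top 241 tray [19. 92.] z [26. 29. 34.]
top 133 tray [ -10. -116.] z [26. 28. 30.]
top 110 tray [1. 4.] z [27. 32. 35.]
top 115 tray [ -2. -29.] z [27. 32. 34.]
top 112 tray [-41. -64.] z [28. 32. 34.]
top 111 tray [-42. -30.] z [28. 31. 34.]
side 414 tray [23. 69.] z [27. 31. 35.]
side 310 tray [ -1. -19.] z [27. 32. 35.]
side 326 tray [-43. -53.] z [27. 32. 35.]
side 190 tray [ -13. -118.] z [27. 29. 37.]
side -140 17 x [-25.   0.] z [38. 40. 42.]
side -132 36 x [-28.   3.] z [25. 29. 33.]
side -124 66 x [-30.   4.] z [23. 29. 32.]
side -116 53 x [-28.   3.] z [27. 29. 31.]
side -108 28 x [-24.  -1.] z [26. 29. 31.]
side -100 2 x [-12. -10.] z [26. 26. 27.]
side -84 7 x [-39. -36.] z [14. 20. 27.]
top -132 27 x [-24.   1.] z [23. 28. 30.]
top -124 37 x [-27.   5.] z [26. 28. 31.]
top -116 44 x [-28.   5.] z [23. 28. 31.]
top -108 39 x [-24.   3.] z [20. 28. 31.]
top -100 4 x [-21.  -5.] z [22. 23. 25.]
```

View pics/k.png

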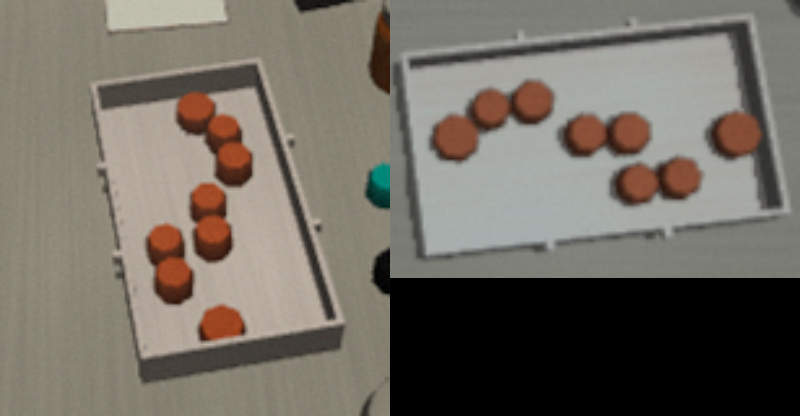

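All eight chunks lie flat. In the top view, 2 are left of the left tab line, 4 are in the middle and 2 are right of the right tab line at (659,178). Now I put the rake back.

>>> apply_moves:
  rows:
    - [[255, 0.0036, 0, 0.04, 0], [255, 0, 0, 0.04, 0], [255, 0, 0, 0.018, 0], [255, 0, 0, 0.004, 0], [255, 0, 0, 0.002, 0], [255, 0, 0, 0.002, 0], [255, 0, 0, 0, 0], [255, 0, 0, 0, 0]]

```text
clock: 20.1
tcp_pos: [0.5526, 0.1325, 0.0885]
ee_rot: [0.743, -0.67, 0.0, -0.0]
force: [0.5, 0.5, -1.1]
finger_gap: 0.0233
```

Run:
```python
from h import *
plan(.552,.136,.088,-84)
px,P,z,M,K=cap('side')
x,y,w=P[...,0],P[...,1],P[...,2]
m=(abs(x-.552)<.04)&(abs(y-.125)<.03)&(w>.009)&(w<.06)
q=P[m];print(len(q),np.percentile(q[:,2],[1,50,97]),q.mean(0),np.ptp(q,0))
```

```text
shift mm [-3.6  0.2  0.5] turn -0.1 yaw -84.1 rows 0.0582185913119574 tcp [0.5526 0.1325 0.0885] F [ 0.5  0.5 -1.1] gap 0.0233 t 20.1
265 [0.00942747 0.05057872 0.05885842] [0.55239887 0.12637887 0.04324888] [0.07896736 0.04401891 0.05049537]
```

>>> apply_moves:
  rows:
    - [[255, 0, 0, 0.001, 0], [255, 0, 0, 0, 0]]

```text
clock: 20.4
tcp_pos: [0.5522, 0.1323, 0.087]
ee_rot: [0.743, -0.67, -0.0, 0.0]
force: [-0.4, -0.6, -1.4]
finger_gap: 0.0231
```

>>> apply_moves:
  rows:
    - [[255, 0, 0, 0.001, 0], [255, 0, 0, 0, 0]]

```text
clock: 20.65
tcp_pos: [0.5522, 0.1323, 0.0859]
ee_rot: [0.743, -0.67, -0.0, 0.0]
force: [-0.1, -0.7, -2.2]
finger_gap: 0.0234
```

>>> apply_moves:
  rows:
    - [[255, 0, 0, 0.001, 0], [255, 0, 0, 0, 0]]

```text
clock: 20.9
tcp_pos: [0.5525, 0.1324, 0.0856]
ee_rot: [0.743, -0.67, 0.0, -0.0]
force: [-0.7, -0.7, 5.8]
finger_gap: 0.0229
```

Contact is felt (+5.8 N). I open slowly and then withdraw upward.

>>> apply_moves:
  rows:
    - [[200, 0, 0, 0, 0], [120, 0, 0, 0, 0], [0, 0, 0, 0, 0], [0, 0, 0, 0, 0], [0, 0, 0, 0, 0], [0, 0, 0, 0, 0], [0, 0, 0, -0.02, 0], [0, 0, 0, -0.04, 0], [0, 0, 0, -0.06, 0], [0, 0, 0, -0.03, 0]]

```text
clock: 22.15
tcp_pos: [0.5535, 0.1326, 0.2383]
ee_rot: [0.743, -0.67, 0.001, -0.002]
force: [-0.1, -0.5, 0.4]
finger_gap: 0.0852
```

>>> apply_moves:
  rows:
    - [[0, 0, 0.06, -0.02, 0], [0, 0, 0.06, 0, 0], [0, 0, 0.02, 0, 0], [0, 0, 0, 0, 0]]

```text
clock: 22.65
tcp_pos: [0.4127, 0.1179, 0.2551]
ee_rot: [0.743, -0.67, 0.0, -0.0]
force: [0.7, -0.3, -0.3]
finger_gap: 0.0853
```

Run:
```python
from h import *
a=chunks();px=chunks('side');plan(.5,.1,.2)
px2,P,z,M,K=cap('side');x,y,w=P[...,0],P[...,1],P[...,2]
q=P[(abs(x-.552)<.06)&(abs(y-.13)<.06)&(w>.13)&(w<.145)];print(len(q),q.mean(0),cv2.minAreaRect((q[:,:2]*1000).astype(np.float32)))
b=cv2.resize(px[60:384,180:400],None,fx=1.5,fy=1.5);c=cv2.resize(a[100:240,90:400],None,fx=1.5,fy=1.5)
save('l.png',np.hstack([b,cv2.copyMakeBorder(c,0,b.shape[0]-c.shape[0],0,0,cv2.BORDER_CONSTANT)])[:, :800])
```

```text
top 111 tray [32. 41.] z [28. 31. 34.]
top 242 tray [19. 92.] z [26. 29. 34.]
top 139 tray [ -11. -115.] z [26. 28. 31.]
top 109 tray [2. 3.] z [28. 32. 34.]
top 111 tray [ -2. -30.] z [28. 32. 34.]
top 109 tray [-40. -64.] z [28. 32. 34.]
top 109 tray [-42. -30.] z [27. 32. 35.]
side 409 tray [23. 68.] z [26. 31. 35.]
side 312 tray [ -2. -20.] z [27. 32. 35.]
side 322 tray [-43. -53.] z [27. 32. 36.]
side 190 tray [ -13. -117.] z [27. 29. 38.]
shift mm [ 26.9 -82.8  55.4] turn 0 yaw -84.1 rows 1.6505107858917665 tcp [0.4148 0.1182 0.2552] F [-0.  -0.1 -0.2] gap 0.0855 t 22.75
68 [0.5541715  0.1283047  0.13564525] ((554.0941162109375, 131.1895294189453), (23.013507843017578, 24.506237030029297), 5.3081817626953125)
```

View pics/l.png

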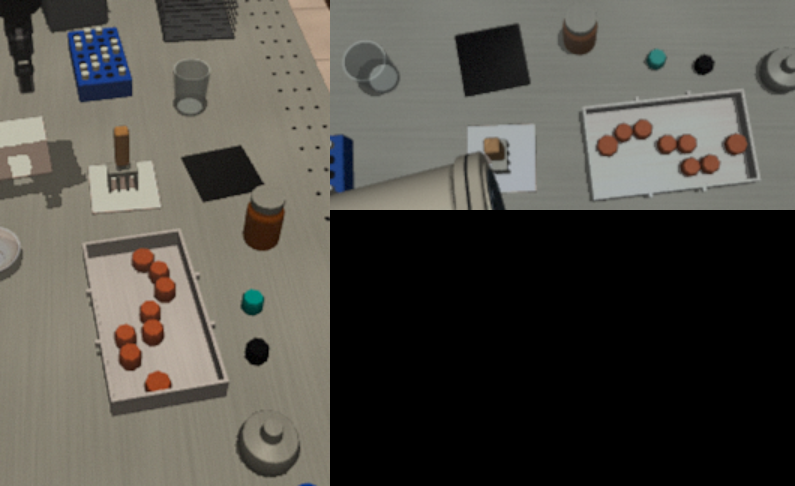

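The rake stands upright on the small white tile at (122,165). All eight chunks lie flat in the tray, the bystanders haven't moved, and the gripper is clear of everything.

```bash
python3 -c "
from bench import arm
print(arm.job_done())"
```

```text
the job is handed in; nothing more can be done
None
```

The heap is raked out and the job is handed in at about 22.8 s of the 48 s allowed. I gripped the rake by its handle and swept the two top chunks off, one toward each end. I then pushed one outer row of the heap toward each end.

**Chunks:** In the last images all eight lie flat in the tray, none on another. Along the length they divide 2 / 4 / 2 between the thirds. One of the four in the middle third sits close to the +y boundary: its centre is about 3–4 mm inside.

**Correction along the way:** One chunk had tilted up against the -y end wall, with its top edge at about 40 mm. I pressed it down with the rake, and its top now reads an even 28–29 mm from both cameras. The side view still gives a few readings near 38–40 mm there; I take these to be the tray rim behind it, which I did not check separately.

**Rake and bystanders:** The rake stands upright and released on the smaller white tile; its handle top measured 0.136 m, as expected for standing on the tile. The jar, beaker and burner look unmoved in the images. The largest force I read was about 7.5 N.

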